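# Put four steel gauging pieces back in their nests

### The arm

A 7-joint arm with a two-finger parallel gripper is mounted at the origin on a cart in front of the work surface, level with it; the furniture and walls round the work are solid. World frame = base frame: x ahead of the robot, y to its left, z up, the work surface at z = 0. Lengths are in m, angles in rad, forces in N, time in s.
With the tool pointing down it reaches from about 0.425 to 0.825 m from the base axis. Payload 3.6 kg.
Tool frame: the origin (TCP) lies at the centre of the arm's flange, where the gripper is bolted on; the fingertips stand 173 mm ahead of it and the grasp point (between the pads) lies 155 mm ahead of it; z points along the fingers, y is the line along which they close (so a half turn about z gives the same grasp; the last joint's range is limited). The gripper opens to 85 mm and grips with 20 to 120 N. Pads are 22 mm wide; open, the fingers measure 114 mm over their backs; the gripper's body (76 mm by 85 mm) begins 54 mm behind the grasp point. The pads swing forward as they close: fully open they stand 13 mm farther back than shut.
Start: joints at [-1.228, 0.615, -0.013, 1.423, 0.008, 1.103, -0.04], TCP at [0.235, 0.606, 0.405] pointing down, gripper open.
Joint ranges: [-3.12, 3.12], [-0.3, 2.06], [-1.34, 1.32], [0.26, 2.42], [-1.36, 4.5], [0.01, 1.98], [-2.84, 2.84]. Speed limits (rad/s): [2.79, 2.79, 3.14, 3.14, 3.14, 3.14, 3.14].

### API

Orientations are given as a unit quaternion [w, x, y, z].
In Python, from station import manip, read_camera, camera_info gives the robot as it stands.
- The arm moves only by the shell command python3 -m handwheel 'ROWS' [FORCE]. ROWS is a JSON list of rows, 1 to 10 of them, each of 5 numbers: the finger opening in m, then dx, dy, dz in m, then a turn about the tool's z in rad; each row is the pose to reach, as a shift and turn from the pose commanded when the command began, along the tool's axes at that moment; what a row does not reach only later rows make up. A row lasts 1/10 s, in which the tool goes at most 0.05 m and 0.15 rad, less where a joint would pass 70% of its speed; a pose out of reach is approached as far as the arm can. The fingers move at their own pace and stop on an object; FORCE is the grip in N (left out, the last holds). Time passes only in rows, so rows that do not move let the fingers close. It prints the time, the measured TCP pose, the force, the opening and the grip force at its end.
- manip.get_state(): the state, without advancing time (a new reading comes with each control period).
- read_camera(name): name is "scene" or "top" or "wrist"; returns the picture (420x560x3 uint8, red, green, blue); there is no depth.
- camera_info(name): a dict with "fov_y" (degrees; the focal length in pixels is half the picture's height over the tangent of half this angle, whatever the lens; pixels are square), "cx", "cy" (the principal point, pixels), "distortion" ([k1, k2, p1, p2, k3] as OpenCV has them; the pictures are not rectified), "R" (3x3) and "t" (3): a world point X has camera coordinates R X + t. Camera axes: x right, y down, z forward; pixel columns grow to the right and rows downward; lengths in m; the calibration is good to about 2 mm. A picture is of the moment at which its call begins: read the wrist's pose just before it. camera_info takes no time and is no camera call; for the wrist camera it gives the pose at the moment of the call.
- manip.finish_job(): hands the job in; it is judged then, once.
The state is a dict: "time": time; "joint_pos": joint angles; "dq": joint speeds; "joint_efforts": joint torques, N m; "tcp_pos": TCP position; "tcp_rot": TCP orientation; "force": force on the tool from outside, world axes, zero at the start; "wrist_torque": the same for the moment, N m; "grip_width": finger opening in m; "gripper_force": force on a finger pad.
Only numpy, scipy, OpenCV 4.12 (cv2) and the standard library are available. Lean on these libraries where they do the work, as an engineer would, in place of code of your own. Each camera call takes 0.05 s, during which the arm holds its last target. There are 200 camera calls.

### The job

Put the four bare-steel gauging pieces that lie at the front of the bench, right of the black-rimmed nests, back into those nests, each in the one whose pocket has its shape: the oblong drilled block in the oblong nest, the square block in the square nest, the ring in the round nest and the slim little gauge block in the narrow nest. Each must sit flat on its pocket floor with the same side up as now, and be let go. Leave the graphite electrode and the eye loupe where they stand.

Things in the scene. Friction and masses are not known exactly. Their poses are not given: they have to be found in the camera images.
- block_123: Drilled 1-2-3 block: bare ground-steel oblong block with several holes, 51 (x) x 76 (y) x 25 (z) mm, about 0.6 kg, lying flat at the front of the bench (not the similar one behind, near the monitor). Origin at the centre of its underside, x across the short side, y along the long side, z up.
- test_block: Test block: bare ground-steel square block with one small hole in its top, 46 x 46 x 26 (z) mm, about 0.4 kg. Origin at the centre of its underside, x and y square to its sides, z up.
- ring_gauge: Ring gauge: bare steel ring lying flat, 45 mm outer diameter, bore about 19 mm, 16 mm high, about 0.16 kg; grip across the outside. Origin at the centre of its underside, z up.
- gauge_block: Gauge block: small slim bare-steel block standing on its long narrow edge, 9 (x) x 30 (y) x 20 (z) mm, about 0.07 kg. Origin at the centre of its underside, x across the thin side, y along the length, z up.
- oblong_nest: Black nest with a grey pocket floor, for the 1-2-3 block, with an oblong pocket 67 (x) x 92 (y) mm. Plastic, screwed to the bench. Origin under the middle of its underside, on the bench top (z = 0); pocket floor 3 mm above that, rim 8 mm (pocket 5 mm deep, walls 5 mm thick). y runs along the pocket's long side.
- square_nest: Black nest with a grey pocket floor, for the test block, with a square pocket 62 x 62 mm. Plastic, screwed to the bench. Origin under the middle of its underside, on the bench top (z = 0); pocket floor 3 mm above that, rim 8 mm (pocket 5 mm deep, walls 5 mm thick). x and y are square to the pocket's sides.
- round_nest: Black nest with a grey pocket floor, for the ring gauge, with a round pocket 61 mm in diameter. Plastic, screwed to the bench. Origin under the middle of its underside, on the bench top (z = 0); pocket floor 3 mm above that, rim 8 mm (pocket 5 mm deep, walls 5 mm thick). 
- slot_nest: Black nest with a grey pocket floor, for the gauge block, the smallest, with a narrow pocket 25 (x) x 46 (y) mm. Plastic, screwed to the bench. Origin under the middle of its underside, on the bench top (z = 0); pocket floor 3 mm above that, rim 8 mm (pocket 5 mm deep, walls 5 mm thick). y runs along the pocket's long side.
- electrode: Bystander, stays where it stands: round-nosed black graphite electrode on a 38 x 38 x 14 mm light steel holder, 56 mm high in all, upright. Origin at the centre of its underside.
- loupe: Bystander, stays where it stands: black eye loupe standing on its rim, 37 mm diameter, 34 mm high. Origin at the centre of its underside.
Things that resemble listed ones, but are neither listed nor needed, are in the scene too. There is more than one size of the ring_gauge; the one meant has the size given above.

How it is judged:
At the end, for the whole second after the job is handed in: Each of the four steel pieces lies in its own nest: its centre within 13 mm of the pocket's centre, its underside less than 5 mm above the nest's underside (the pocket floor is at 3 mm), its top face up and level within 4 degrees, at rest and not touched by the fingers (horizontal distance between block_123 and oblong_nest below 0.013 m and z of block_123 in the frame of oblong_nest below 0.005 m and angle between each of block_123, test_block, ring_gauge, gauge_block's own z axis and vertical below 0.07 rad and linear speed of each of block_123, test_block, ring_gauge, gauge_block below 0.02 m/s and contact force between each of block_123, test_block, ring_gauge, gauge_block and the fingers below 0.1 N and horizontal distance between test_block and square_nest below 0.013 m and z of test_block in the frame of square_nest below 0.005 m and horizontal distance between ring_gauge and round_nest below 0.013 m and z of ring_gauge in the frame of round_nest below 0.005 m and horizontal distance between gauge_block and slot_nest below 0.013 m and z of gauge_block in the frame of slot_nest below 0.005 m).
It fails at once if the electrode is shifted by more than 15 mm or tipped over (distance of electrode from where it was at the start of the episode above 0.015 m or angle between electrode's own z axis and vertical above 0.3 rad).
It fails at once if the loupe is shifted by more than 15 mm or tipped over (distance of loupe from where it was at the start of the episode above 0.015 m or angle between loupe's own z axis and vertical above 0.3 rad).
It also fails if it takes over 90 s, if anything falls off the work surface, if the arm or the gripper's body presses on something with over 40 N, if the wrist force passes 120 N, or if a joint passes its speed limit or range.

## Working session

There is one attempt and no reset: what is moved stays moved. The work goes in short steps, Python scripts to look and compute and a shell command to move; the robot and the scene stay as the last step left them, time stands still between calls to the robot, and variables do not carry over. Pictures are saved under pics/ and viewed, at most 14 in all, crops included, and the job is handed in when it is done.

```bash
mkdir -p pics; ls
python3 - <<'E'
from station import manip, read_camera, camera_info
import cv2
for n in("top","scene"):
    im=read_camera(n); cv2.imwrite(f"pics/{n}0.png",cv2.resize(im[:,:,::-1],(800,600),interpolation=cv2.INTER_CUBIC)); cv2.imwrite(f"{n}_raw.png",im[:,:,::-1])
    print(camera_info(n))
s=manip.get_state();print(s["time"],s["tcp_pos"],s["tcp_rot"],s["grip_width"])
E
```

```text
pics
{'fov_y': 48.3830316965599, 'cx': 282.1105400811109, 'cy': 203.97558096434318, 'distortion': array([-0.08032671,  0.        ,  0.        ,  0.        ,  0.        ]), 'R': array([[-0.00403245, -0.99996926, -0.00672432],
       [-0.99334271,  0.00477971, -0.11509738],
       [ 0.11512598,  0.00621543, -0.99333145]]), 't': array([-0.15646912,  0.52580573,  0.8872897 ])}
{'fov_y': 45.16880687649639, 'cx': 279.0791319903328, 'cy': 216.73443841510579, 'distortion': array([-0.17071855,  0.        ,  0.        ,  0.        ,  0.        ]), 'R': array([[ 0.86296641, -0.50520247,  0.00771013],
       [-0.2961346 , -0.51809132, -0.80242487],
       [ 0.40938158,  0.69018247, -0.59670334]]), 't': array([-0.54916912,  0.09533002,  0.8971813 ])}
0.1 [0.23481716 0.60580226 0.40364559] [-1.95462258e-04  1.83797077e-01  9.82963534e-01 -1.13447796e-03] 0.0852508226000364
```

View pics/top0.png

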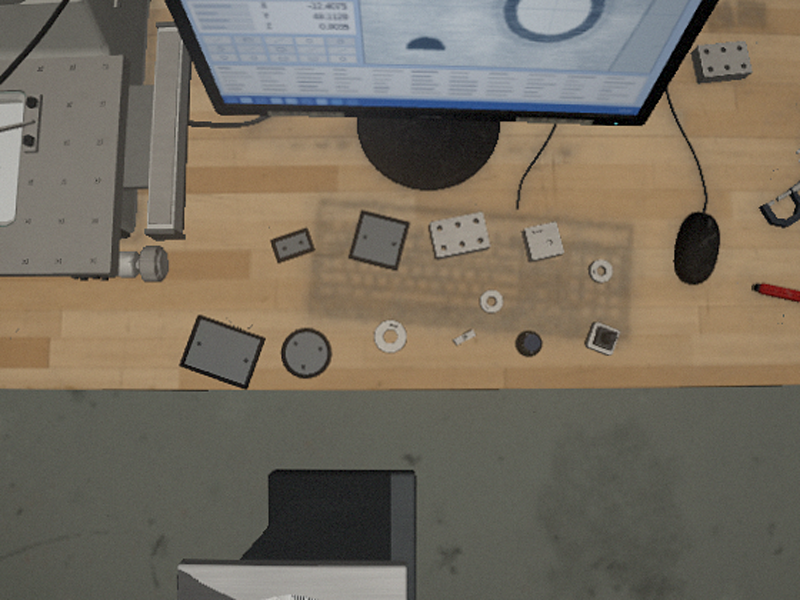

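View pics/scene0.png

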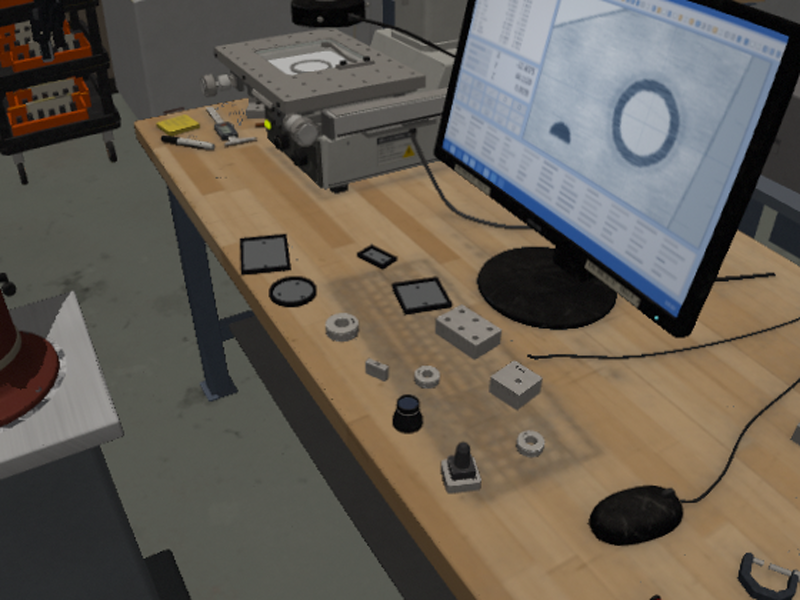

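The 800-px top view shows these candidates:

- **Oblong block:** the front one at (460,236), or the decoy at (722,62) by the monitor.
- **Rings:** (390,337) large, (491,301) and (600,271) small. I'll pick the large one if it measures 45 mm.
- **Square block:** (543,241), not the electrode holder at (603,338).
- **Gauge block:** (464,337).
- **Nests:** oblong (222,351), round (306,353), slot (293,245), square (379,240).
- **Loupe:** (528,343).

Next is a close crop.

Run:
```python
import cv2
im=cv2.imread("top_raw.png")
# crop A: x 120..280 ; crop B: 260..440 ; rows 140..275 -> scale 5 
a=cv2.resize(im[140:275,120:280],None,fx=4.4,fy=4.4,interpolation=cv2.INTER_CUBIC)
b=cv2.resize(im[140:275,255:437],None,fx=4.4,fy=4.4,interpolation=cv2.INTER_CUBIC)
cv2.imwrite("pics/a.png",a);cv2.imwrite("pics/b.png",b)
```

```text
(no output)
```

View pics/a.png

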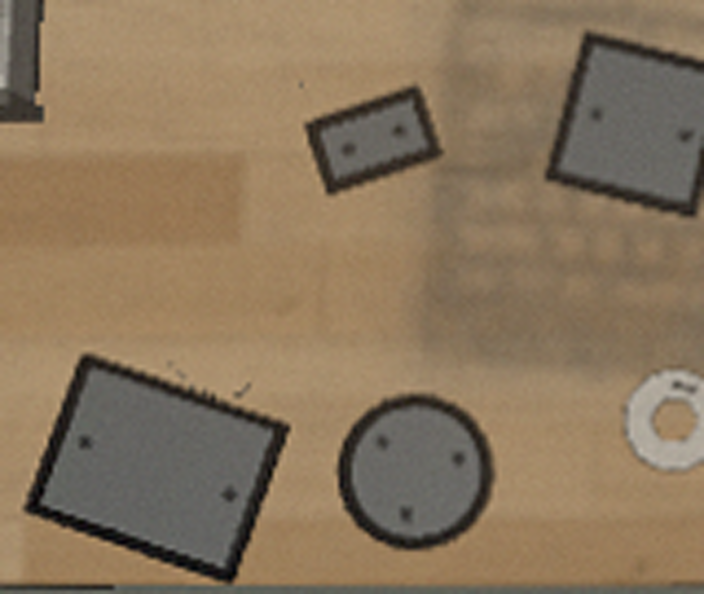

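View pics/b.png

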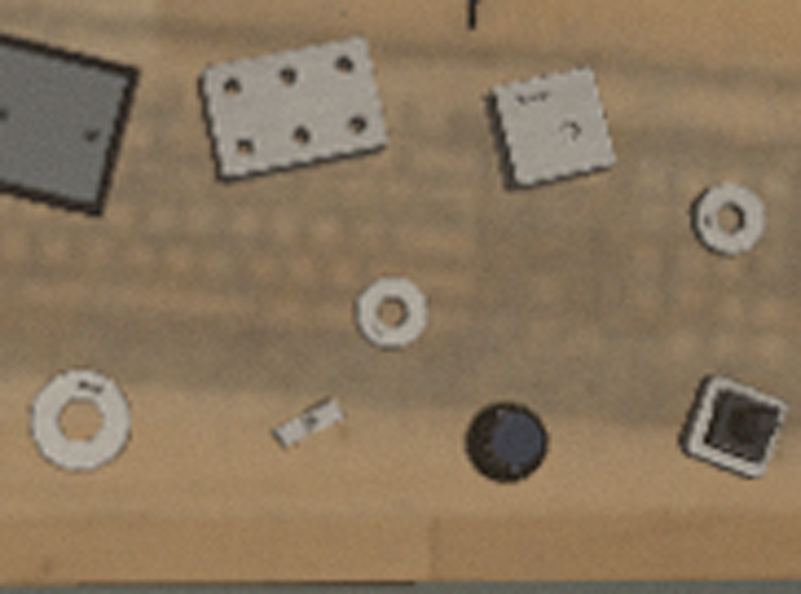

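Crop A shows the nests and crop B the pieces; the corners are clear. I'll project them at their known heights and check against the given sizes.

```bash
cat > h.py <<'E'
import numpy as np, cv2
from station import manip, read_camera, camera_info
def w(c,px,z,info=None):
    i=info or camera_info(c); f=210/np.tan(np.radians(i["fov_y"]/2))
    K=np.array([[f,0,i["cx"]],[0,f,i["cy"]],[0,0,1]])
    u=cv2.undistortPoints(np.array(px,float).reshape(-1,1,2),K,i["distortion"])[:,0]
    R,t=np.array(i["R"]),np.array(i["t"]); C=-R.T@t
    d=np.c_[u,np.ones(len(u))]@R
    return C+d*((z-C[2])/d[:,2])[:,None]
def plan(X,Y,ang):
    """tool-frame shift from now; ang=world direction of closing line (deg)"""
    s=manip.get_state(); q=s["tcp_rot"]
    from scipy.spatial.transform import Rotation as Ro
    M=Ro.from_quat([q[1],q[2],q[3],q[0]]).as_matrix()
    d=M.T@(np.array([X,Y,s["tcp_pos"][2]])-s["tcp_pos"])
    yd=np.degrees(np.arctan2(M[1,1],M[0,1]))
    t=(-(ang-yd)+90)%180-90   # tool z down: positive turn = clockwise in world
    return f"shift {np.round(d,4)} turn {np.radians(t):.3f} rad z {s['tcp_pos'][2]:.4f} ydir {yd:.1f} j7 {s['joint_pos'][6]:.2f} t {s['time']:.1f}"
E
python3 - <<'E'
from h import *
A=lambda x,y:((x+.5)/4.4-.5+120,(y+.5)/4.4-.5+140)
B=lambda x,y:((x+.5)/4.4-.5+255,(y+.5)/4.4-.5+140)
q={"b123":(.025,[B(205,72),B(362,38),B(385,148),B(222,178)]),
"test":(.026,[B(492,93),B(592,68),B(614,163),B(512,188)]),
"gauge":(.020,[B(274,432),B(334,400),B(343,415),B(286,447)]),
"oblong":(.008,[A(85,354),A(289,427),A(233,580),A(26,510)]),
"square":(.008,[A(588,33),B(138,68),B(100,214),A(547,178)]),
"slot":(.008,[A(307,125),A(417,87),A(441,154),A(331,193)])}
for n,(z,p) in q.items():
    P=w("top",p,z)[:,:2]; e=np.roll(P,-1,0)-P
    L=np.linalg.norm(e,axis=1)*1e3; u=e[0]-e[2]; v=e[1]-e[3]
    print(n,P.mean(0).round(4),L.round(1),"edge0 deg",np.degrees(np.arctan2(u[1],u[0])).round(1),"edge1",np.degrees(np.arctan2(v[1],v[0])).round(1))
for n,z,c,r in(("ring",.016,B(80,419),50),("ring2",.012,B(392,313),36),("ring3",.012,B(728,218),36),("round",.008,A(415,472),77),("loupe",.034,B(515,441),0),("electrode",.014,B(733,428),0)):
    P=w("top",[c,(c[0]+r/4.4,c[1])],z); print(n,P[0].round(4),2e3*np.linalg.norm(P[0]-P[1]).round(4))
E
```

```text
b123 [ 0.6048 -0.2373] [73.3 51.7 75.1 49.3] edge0 deg -78.8 edge1 -170.5
test [ 0.5954 -0.3545] [47.4 44.7 48.  44.4] edge0 deg -76.2 edge1 -169.4
gauge [ 0.4627 -0.2427] [30.5  7.8 29.4  8.6] edge0 deg -61.8 edge1 -145.6
oblong [0.4443 0.0957] [101.   73.4 101.3  75.8] edge0 deg -108.8 edge1 160.5
square [ 0.6022 -0.1245] [68.9 70.5 69.7 70.6] edge0 deg -104.2 edge1 165.1
slot [ 0.5952 -0.0014] [53.9 33.6 53.8 34.1] edge0 deg -70.8 edge1 -159.8
ring [ 0.4654 -0.14    0.016 ] 45.0
ring2 [ 0.513  -0.2817  0.012 ] 32.800000000000004
ring3 [ 0.5559 -0.4372  0.012 ] 33.4
round [ 0.4421 -0.0223  0.008 ] 70.0
loupe [ 0.4538 -0.3323  0.034 ] 0.0
electrode [ 0.4596 -0.4354  0.014 ] 0.0
```

Sizes match everything listed: the ring measures 45.0 mm, the decoys about 33 mm. First I move towards the ring by way of a waypoint at (0.44, 0.20).

Run:
```python
from h import *
print(plan(.44,.2,30)); print(plan(.4654,-.14,-20))
```

```text
shift [-0.3379 -0.3042  0.0007] turn 0.678 rad z 0.4036 ydir 68.8 j7 -0.04 t 0.1
shift [-0.4845 -0.6121  0.0014] turn 1.550 rad z 0.4036 ydir 68.8 j7 -0.04 t 0.1
```

```bash
R='[0.085,-0.338,-0.304,0,0.678]'; python3 -m handwheel '[[0.065,-0.338,-0.304,0,0.678],[0.065,-0.338,-0.304,0,0.678],[0.065,-0.338,-0.304,0,0.678],[0.065,-0.338,-0.304,0,0.678],[0.065,-0.338,-0.304,0,0.678],[0.065,-0.338,-0.304,0,0.678],[0.065,-0.338,-0.304,0,0.678],[0.065,-0.338,-0.304,0,0.678],[0.065,-0.338,-0.304,0,0.678],[0.065,-0.338,-0.304,0,0.678]]' 40; python3 -c "
from h import *
print(plan(.4654,-.14,-20))"
```

```text
time: 1.1
tcp_pos: [0.4429, 0.193, 0.4049]
tcp_rot: [0.002, 0.506, 0.862, -0.001]
force: [0.5, 0.5, -0.5]
grip_width: 0.065
gripper_force: 0.0
shift [-0.3017 -0.1428  0.0015] turn 0.859 rad z 0.4049 ydir 29.2 j7 0.16 t 1.1
```

```bash
python3 -m handwheel '[[0.065,-0.302,-0.143,0.12,0.86],[0.065,-0.302,-0.143,0.12,0.86],[0.065,-0.302,-0.143,0.12,0.86],[0.065,-0.302,-0.143,0.12,0.86],[0.065,-0.302,-0.143,0.12,0.86],[0.065,-0.302,-0.143,0.12,0.86],[0.065,-0.302,-0.143,0.12,0.86],[0.065,-0.302,-0.143,0.12,0.86],[0.065,-0.302,-0.143,0.12,0.86],[0.065,-0.302,-0.143,0.12,0.86]]'; python3 -c "
from h import *
print(plan(.4654,-.14,-20))
im=read_camera('wrist');cv2.imwrite('pics/w1.png',im[:,:,::-1])
i=camera_info('wrist');print(i)
"
```

```text
time: 2.1
tcp_pos: [0.4674, -0.131, 0.2846]
tcp_rot: [-0.001, 0.815, 0.579, 0.0]
force: [0.0, 0.4, -0.8]
grip_width: 0.0649
gripper_force: 0.0
shift [-0.0092  0.0011 -0.    ] turn 0.014 rad z 0.2846 ydir -19.2 j7 0.26 t 2.1
{'fov_y': 59.27741990280944, 'cx': 278.0291068129894, 'cy': 203.43357366640285, 'distortion': array([0.00274958, 0.        , 0.        , 0.        , 0.        ]), 'R': array([[ 9.44765503e-01, -3.27747005e-01, -2.10171332e-04],
       [-3.12067415e-01, -8.99763022e-01,  3.05025299e-01],
       [-1.00160233e-01, -2.88111793e-01, -9.52344225e-01]]), 't': array([-0.48416089,  0.02529521,  0.27547905])}
```

View pics/w1.png

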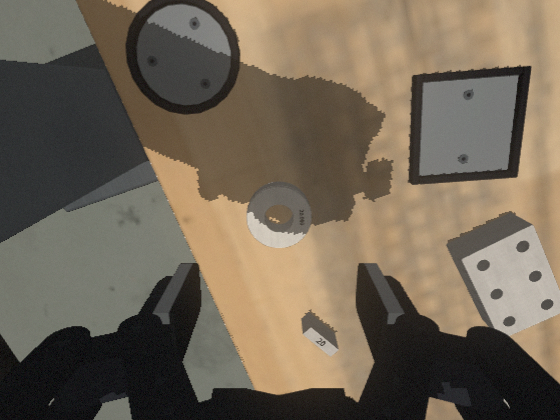

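The wrist view shows the ring at about (279,213), the round nest at (183,55), the square nest at (469,125) and the gauge block at (321,341). Cross-checking these:

```bash
python3 -c "
from h import *
i=camera_info('wrist')
for n,p,z in(('ring',(279,214),.016),('round',(183,55),.008),('square',(469,125),.008),('gauge',(322,342),.02)): print(n,w('wrist',[p],z,i)[0].round(4))
print(plan(.4654,-.14,-20))"
```

```text
ring [ 0.466  -0.1361  0.016 ]
round [ 0.4429 -0.0204  0.008 ]
square [ 0.6031 -0.1211  0.008 ]
gauge [ 0.4636 -0.2426  0.02  ]
shift [-0.0097  0.0011 -0.    ] turn 0.016 rad z 0.2848 ydir -19.1 j7 0.26 t 2.1
```

```bash
python3 -m handwheel '[[0.065,-0.0085,0.001,0.045,0.016],[0.065,-0.0085,0.001,0.09,0.016],[0.065,-0.0085,0.001,0.098,0.016],[0.065,-0.0085,0.001,0.098,0.016]]';  python3 -m handwheel '[[0.065,0,0,0.003,0],[0.065,0,0,0.003,0]]';python3 -m handwheel '[[0.065,0,0,0.003,0],[0.065,0,0,0.003,0]]';  python3 -c "
from h import *
im=read_camera('wrist');cv2.imwrite('pics/w2.png',im[:,:,::-1])
"
```

```text
time: 2.55
tcp_pos: [0.4653, -0.1394, 0.1863]
tcp_rot: [-0.001, 0.82, 0.573, -0.0]
force: [-0.6, -0.6, 0.6]
grip_width: 0.0653
gripper_force: 0.0
time: 2.75
tcp_pos: [0.4661, -0.1407, 0.1853]
tcp_rot: [0.001, 0.82, 0.572, 0.001]
force: [0.5, 0.0, 0.4]
grip_width: 0.0649
gripper_force: 0.0
time: 2.95
tcp_pos: [0.4655, -0.1409, 0.1814]
tcp_rot: [0.001, 0.82, 0.572, 0.0]
force: [-0.6, 0.8, -0.7]
grip_width: 0.0651
gripper_force: 0.0
```

View pics/w2.png

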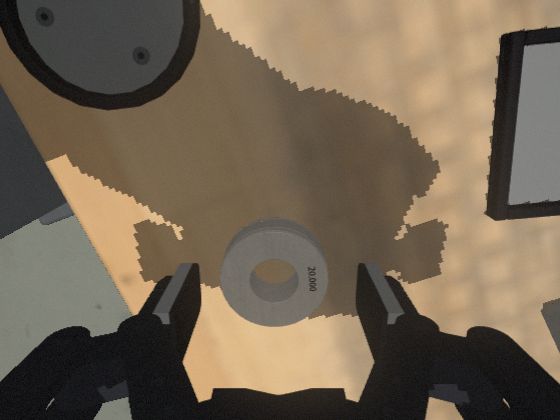

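The ring (272,272) is centred between the pads, and nothing is touching. I'll go 4 mm lower and then close.

```bash
python3 -m handwheel '[[0.065,0,0,0.004,0],[0.065,0,0,0.004,0],[0.04,0,0,0.004,0],[0.03,0,0,0.004,0],[0.03,0,0,0.004,0],[0.03,0,0,0.004,0],[0.03,0,0,0.004,0]]' 40; python3 -m handwheel '[[0.03,0,0,-0.04,0],[0.03,0,0,-0.06,0],[0.03,0,0,-0.06,0]]' 60; python3 -c "
from h import *
im=read_camera('wrist');cv2.imwrite('pics/w3.png',im[:,:,::-1])
print(plan(.4425,-.022,5))"
```

```text
time: 3.7
tcp_pos: [0.4652, -0.141, 0.177]
tcp_rot: [-0.0, 0.82, 0.572, -0.0]
force: [-1.5, 0.3, 4.8]
grip_width: 0.0429
gripper_force: 40.6
time: 4.0
tcp_pos: [0.4662, -0.1413, 0.2386]
tcp_rot: [0.002, 0.82, 0.572, 0.002]
force: [0.5, -0.2, -1.5]
grip_width: 0.0422
gripper_force: 60.9
shift [ 0.1036 -0.0628 -0.0002] turn -0.440 rad z 0.2373 ydir -20.2 j7 0.32 t 4.0
```

View pics/w3.png

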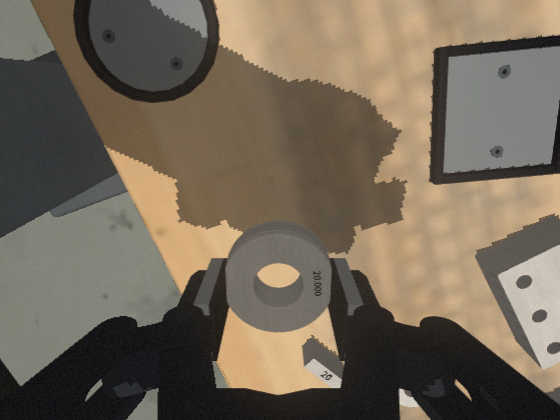

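The ring is held (43 mm opening). The 4.8 N suggests the tips reached the bench as they swung forward, and the nest rim needs about 7 mm more. I'll set it back down and regrip higher.

```bash
python3 -m handwheel '[[0.03,0,0,0.04,0],[0.03,0,0,0.06,0],[0.03,0,0,0.06,0],[0.052,0,0,0.06,0],[0.052,0,0,0.06,0],[0.052,0,0,0.053,0],[0.052,0,0,0.053,0]]'; python3 -m handwheel '[[0.03,0,0,0,0],[0.03,0,0,0,0],[0.03,0,0,0,0],[0.03,0,0,0,0]]' 50;  python3 -m handwheel '[[0.03,0,0,-0.04,0],[0.03,0,0,-0.05,0],[0.03,0,0,-0.05,0]]'; python3 -c "
from h import *
print(plan(.4425,-.022,5))"
```

```text
time: 4.75
tcp_pos: [0.4656, -0.1411, 0.1845]
tcp_rot: [0.001, 0.82, 0.572, 0.0]
force: [1.3, 0.2, -0.4]
grip_width: 0.0522
gripper_force: 0.0
time: 5.15
tcp_pos: [0.4654, -0.141, 0.1849]
tcp_rot: [0.0, 0.82, 0.572, 0.001]
force: [-1.0, 0.9, 8.5]
grip_width: 0.0407
gripper_force: 49.3
time: 5.45
tcp_pos: [0.4658, -0.141, 0.2351]
tcp_rot: [0.002, 0.82, 0.572, 0.001]
force: [0.4, -0.3, -1.7]
grip_width: 0.0398
gripper_force: 50.5
shift [ 0.1036 -0.0629 -0.0002] turn -0.440 rad z 0.2351 ydir -20.2 j7 0.33 t 5.5
```

```bash
python3 -m handwheel '[[0.03,0.104,-0.063,0,-0.44],[0.03,0.104,-0.063,0,-0.44],[0.03,0.104,-0.063,0,-0.44],[0.03,0.104,-0.063,0,-0.44],[0.03,0.104,-0.063,0,-0.44]]'; python3 -c "
from h import *
print(plan(.4425,-.022,5))
im=read_camera('wrist');cv2.imwrite('pics/w4.png',im[:,:,::-1])"
```

```text
time: 5.95
tcp_pos: [0.442, -0.0215, 0.233]
tcp_rot: [-0.0, 0.676, 0.737, -0.0]
force: [-0.1, -1.1, -2.2]
grip_width: 0.0402
gripper_force: 50.7
shift [-0.0006  0.0005 -0.    ] turn -0.001 rad z 0.2330 ydir 5.0 j7 0.43 t 6.0
```

View pics/w4.png

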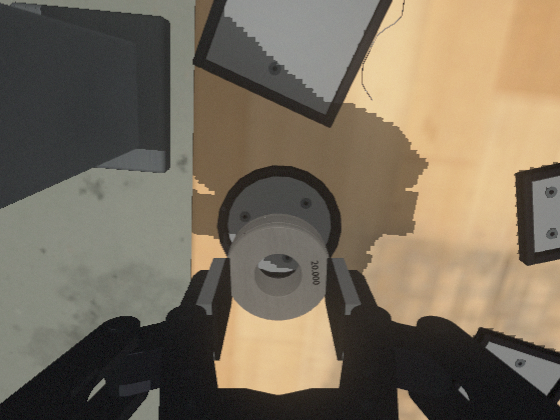

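The ring is held level over the round nest and laterally centred, so I lower it.

```bash
python3 -m handwheel '[[0.03,0,0,0.03,0],[0.03,0,0,0.041,0],[0.03,0,0,0.044,0],[0.03,0,0,0.046,0],[0.03,0,0,0.046,0]]'; python3 -m handwheel '[[0.055,0,0,0,0],[0.055,0,0,0,0],[0.055,0,0,0,0],[0.055,0,0,-0.03,0],[0.055,0,0,-0.06,0],[0.065,0,0,-0.06,0]]'; python3 -c "
from h import *
print(plan(.4632,-.2427,28.2))
im=read_camera('wrist');cv2.imwrite('pics/w5.png',im[:,:,::-1])"
```

```text
time: 6.5
tcp_pos: [0.4421, -0.0224, 0.1882]
tcp_rot: [0.0, 0.676, 0.737, -0.0]
force: [-0.4, -0.9, -1.7]
grip_width: 0.0402
gripper_force: 51.0
time: 7.1
tcp_pos: [0.4432, -0.0217, 0.2505]
tcp_rot: [0.003, 0.676, 0.737, 0.002]
force: [0.5, -0.3, -0.6]
grip_width: 0.0646
gripper_force: 0.0
shift [-2.219e-01  7.000e-04  2.000e-04] turn -0.405 rad z 0.2505 ydir 5.0 j7 0.43 t 7.1
```

View pics/w5.png

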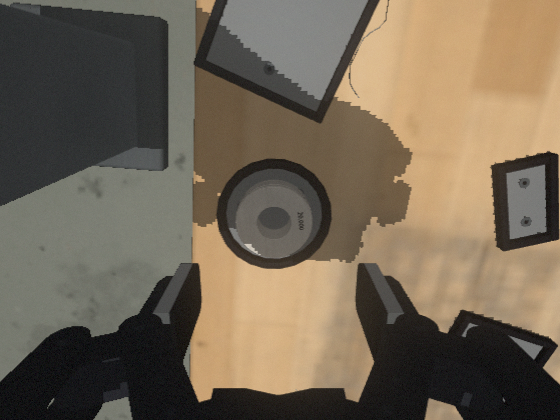

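The ring lies in the round nest, centre about (274,215), with clear margin all round. Next is the slim gauge block.

```bash
python3 -m handwheel '[[0.035,-0.222,0.001,0,-0.405],[0.035,-0.222,0.001,0,-0.405],[0.035,-0.222,0.001,0,-0.405],[0.035,-0.222,0.001,0,-0.405],[0.035,-0.222,0.001,0,-0.405],[0.035,-0.222,0.001,0,-0.405],[0.035,-0.222,0.001,0,-0.405]]'; python3 -c "
from h import *
print(plan(.4632,-.2427,28.2)); print(camera_info('wrist'))
im=read_camera('wrist');cv2.imwrite('pics/w6.png',cv2.resize(im[:,:,::-1],(800,600)))"
```

```text
time: 7.85
tcp_pos: [0.462, -0.2423, 0.2466]
tcp_rot: [-0.001, 0.514, 0.858, 0.0]
force: [0.9, 1.4, 0.6]
grip_width: 0.0349
gripper_force: 0.0
shift [-0.001   0.0009 -0.    ] turn -0.001 rad z 0.2466 ydir 28.2 j7 1.04 t 7.8
{'fov_y': 59.27741990280944, 'cx': 278.0291068129894, 'cy': 203.43357366640285, 'distortion': array([0.00274958, 0.        , 0.        , 0.        , 0.        ]), 'R': array([[ 0.88191846,  0.47140081, -0.00105046],
       [ 0.44939697, -0.84007559,  0.30383444],
       [ 0.14234533, -0.26842928, -0.95272427]]), 't': array([-0.29264068, -0.40216877,  0.09922878])}
```

View pics/w6.png

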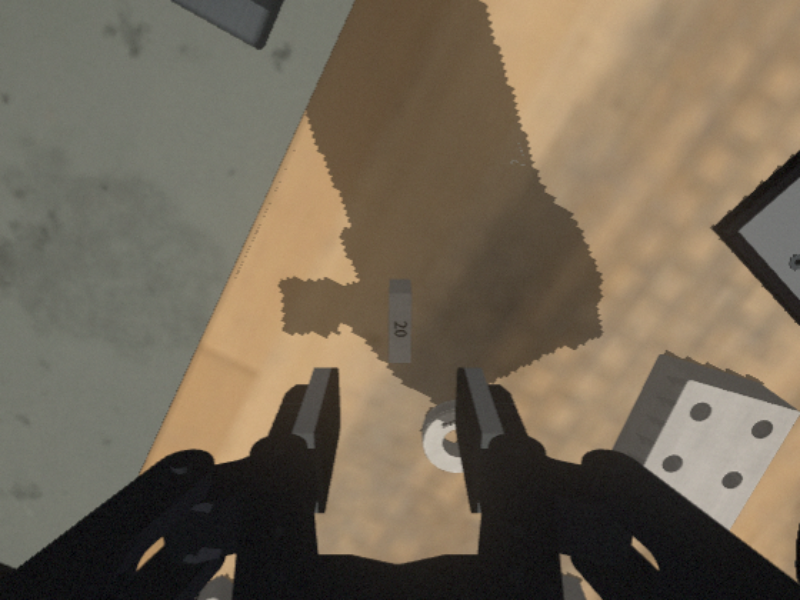

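The gauge block stands square to the pads, with its top face centred at (400,327) of the 800-px picture.

```bash
python3 -c "
from h import *
p=w('wrist',[(280,229)],.02)[0];print(p);print(plan(.4632,-.2427,28.2),plan(p[0],p[1],28.2))"
```

```text
[ 0.46256982 -0.24040616  0.02      ]
shift [-0.0019  0.0001 -0.    ] turn 0.001 rad z 0.2468 ydir 28.3 j7 1.04 t 7.9 shift [0.0005 0.0007 0.    ] turn 0.001 rad z 0.2468 ydir 28.3 j7 1.04 t 7.9
```

```bash
python3 -m handwheel '[[0.035,-0.001,0.001,0.04,0],[0.035,-0.001,0.001,0.055,0],[0.035,-0.001,0.001,0.062,0],[0.035,-0.001,0.001,0.062,0]]'; python3 -m handwheel '[[0.0,0,0,0,0],[0.0,0,0,0,0],[0.0,0,0,0,0],[0,0,0,0,0],[0,0,0,0,0]]' 30;  python3 -m handwheel '[[0,0,0,-0.04,0],[0,0,0,-0.05,0],[0,0,0,-0.05,0]]'; python3 -c "
from h import *
print(plan(.5952,-.0014,19.7))"
```

```text
time: 8.3
tcp_pos: [0.4638, -0.2414, 0.1849]
tcp_rot: [-0.001, 0.512, 0.859, 0.0]
force: [-0.1, 1.2, -0.3]
grip_width: 0.035
gripper_force: 0.0
time: 8.8
tcp_pos: [0.4642, -0.243, 0.1866]
tcp_rot: [0.001, 0.514, 0.858, 0.0]
force: [-0.1, 1.5, 6.2]
grip_width: 0.0079
gripper_force: 32.9
time: 9.1
tcp_pos: [0.4641, -0.2436, 0.2372]
tcp_rot: [0.002, 0.514, 0.858, 0.0]
force: [0.3, 0.0, -0.4]
grip_width: 0.0078
gripper_force: 32.1
shift [ 0.1516  0.2299 -0.    ] turn 0.148 rad z 0.2372 ydir 28.2 j7 1.05 t 9.1
```

```bash
python3 -m handwheel '[[0,0.152,0.23,0,0.148],[0,0.152,0.23,0,0.148],[0,0.152,0.23,0,0.148],[0,0.152,0.23,0,0.148],[0,0.152,0.23,0,0.148],[0,0.152,0.23,0,0.148],[0,0.152,0.23,0,0.148],[0,0.152,0.23,0,0.148]]'; python3 -c "
from h import *
print(plan(.5952,-.0014,19.7))
im=read_camera('wrist');cv2.imwrite('pics/w7.png',cv2.resize(im[:,:,::-1],(800,600)))"
```

```text
time: 9.9
tcp_pos: [0.594, -0.0002, 0.2342]
tcp_rot: [-0.001, 0.575, 0.818, -0.001]
force: [-0.2, -0.7, -1.0]
grip_width: 0.0078
gripper_force: 32.1
shift [-0.0015  0.0007 -0.    ] turn 0.001 rad z 0.2342 ydir 19.8 j7 0.52 t 9.9
```

View pics/w7.png

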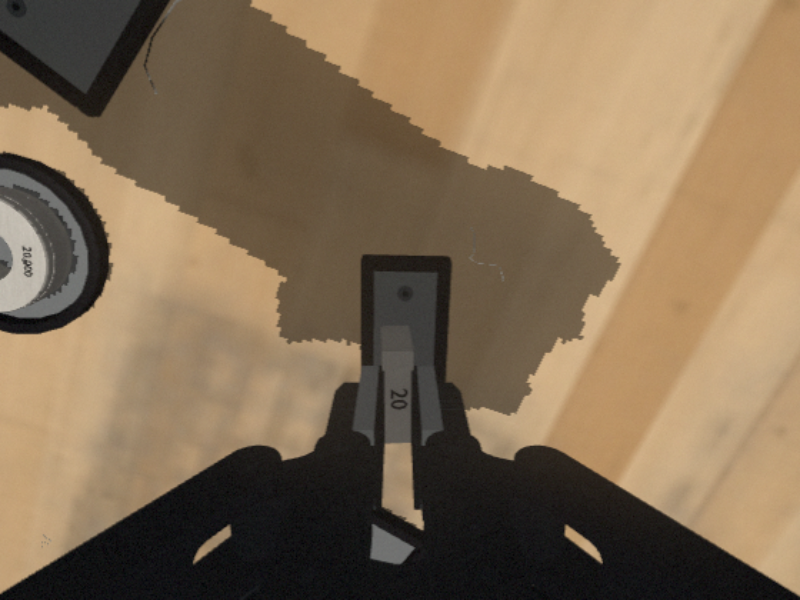

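The nest is aligned with the block in angle. Its column centre is about 406 against 397 for the block, so it needs a small sideways correction.

```bash
python3 -c "
from h import *
k=560/800
P=w('wrist',[(361*k,257*k),(451*k,257*k)],.008)[:,:2]; print(P,np.linalg.norm(P[1]-P[0]))
e=(P[1]-P[0])/np.linalg.norm(P[1]-P[0]); n=np.array([e[1],-e[0]]); c=P.mean(0)+.028*n; print(c, np.degrees(np.arctan2(e[1],e[0])), plan(c[0],c[1],19.7)); c2=P.mean(0)-.028*n;print(c2)"
```

```text
[[0.57015414 0.02005564]
 [0.60259872 0.03164148]] 0.0344511611438528
[ 5.95792766e-01 -5.20598066e-04] 19.651462216613155 shift [ 0.0005  0.0023 -0.    ] turn -0.001 rad z 0.2345 ydir 19.6 j7 0.52 t 9.9
[0.5769601  0.05221773]
```

```bash
python3 -m handwheel '[[0,0,0.0015,0.03,0],[0,0,0.0015,0.04,0],[0,0,0.0015,0.044,0],[0,0,0.0015,0.0455,0],[0,0,0.0015,0.0455,0]]'; python3 -m handwheel '[[0.02,0,0,0,0],[0.02,0,0,0,0],[0.025,0,0,0,0],[0.025,0,0,-0.03,0],[0.025,0,0,-0.06,0],[0.065,0,0,-0.06,0]]'; python3 -c "
from h import *
print(plan(.6048,-.2373,10.4))
im=read_camera('wrist');cv2.imwrite('pics/w8.png',im[:,:,::-1])"
```

```text
time: 10.45
tcp_pos: [0.5962, -0.0006, 0.1907]
tcp_rot: [0.0, 0.576, 0.817, 0.0]
force: [0.7, -0.5, -1.8]
grip_width: 0.0076
gripper_force: 32.1
time: 11.05
tcp_pos: [0.5978, -0.0002, 0.2545]
tcp_rot: [0.004, 0.576, 0.818, 0.003]
force: [1.4, -0.0, 0.5]
grip_width: 0.0381
gripper_force: 0.0
shift [-2.256e-01 -7.340e-02  1.000e-04] turn 0.163 rad z 0.2545 ydir 19.7 j7 0.51 t 11.1
```

View pics/w8.png

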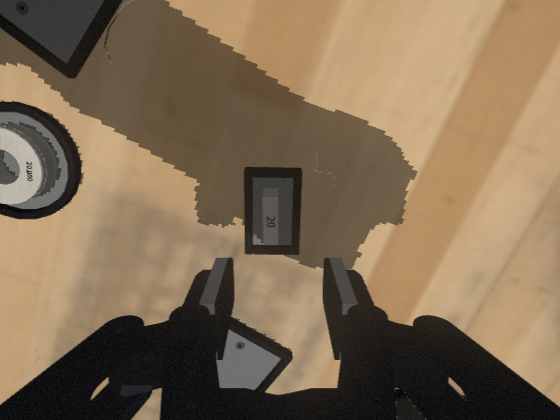

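The gauge block is in its pocket (270,208), clear of the walls. Next is the 1-2-3 block.

```bash
python3 -m handwheel '[[0.075,-0.226,-0.073,-0.02,0.163],[0.075,-0.226,-0.073,-0.02,0.163],[0.075,-0.226,-0.073,-0.02,0.163],[0.075,-0.226,-0.073,-0.02,0.163],[0.075,-0.226,-0.073,-0.02,0.163],[0.075,-0.226,-0.073,-0.02,0.163],[0.075,-0.226,-0.073,-0.02,0.163]]'; python3 -c "
from h import *
print(plan(.6048,-.2373,10.4))
im=read_camera('wrist');cv2.imwrite('pics/w9.png',cv2.resize(im[:,:,::-1],(800,600)))"
```

```text
time: 11.8
tcp_pos: [0.6028, -0.2386, 0.269]
tcp_rot: [-0.001, 0.641, 0.767, -0.0]
force: [-1.0, 0.2, 0.2]
grip_width: 0.0749
gripper_force: 0.0
shift [ 0.0009  0.0022 -0.    ] turn -0.003 rad z 0.2690 ydir 10.2 j7 0.71 t 11.8
```

View pics/w9.png

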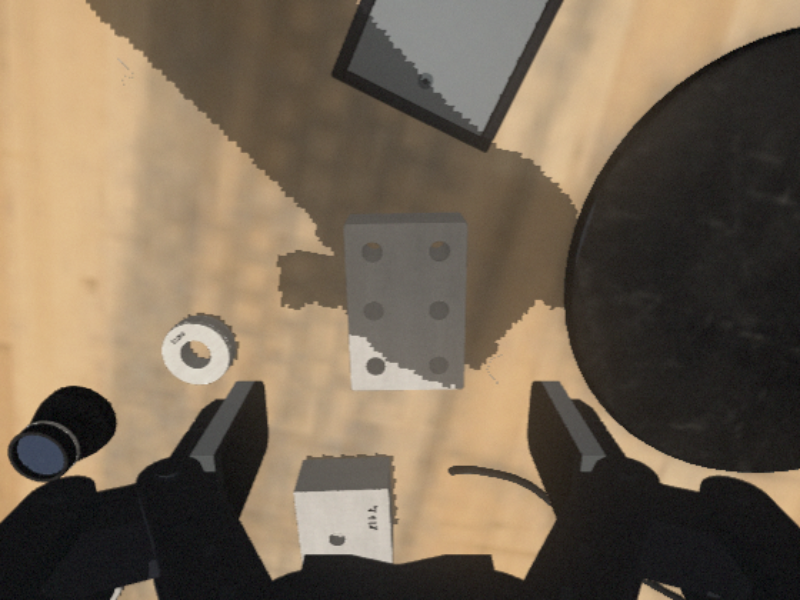

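The 1-2-3 block's top face centre, from its holes, is (406,310). Its sides are parallel to the pads within 1°.

```bash
python3 -c "
from h import *
k=.7
i=camera_info('wrist')
C=w('wrist',[(345*k,223*k),(466*k,221*k),(464*k,388*k),(352*k,390*k)],.025,i)[:,:2];print(C.mean(0),np.linalg.norm(np.roll(C,-1,0)-C,axis=1))
H=w('wrist',[(372*k,252*k),(440*k,252*k),(373*k,311*k),(439*k,311*k),(375*k,366*k),(438*k,366*k)],.025,i)[:,:2];print(H.mean(0)); v=H[0]+H[1]-H[4]-H[5];print(np.degrees(np.arctan2(v[1],v[0])))
c=H.mean(0); print(plan(c[0],c[1],10.4))"
```

```text
[ 0.60653921 -0.23440792] [0.04943878 0.07607694 0.05067873 0.07626826]
[ 0.6063907 -0.23501  ]
100.8939984132275
shift [ 0.0009  0.0032 -0.    ] turn -0.000 rad z 0.2690 ydir 10.4 j7 0.71 t 11.8
```

```bash
python3 -m handwheel '[[0.075,0.001,0.003,0.04,0],[0.075,0.001,0.003,0.07,0],[0.075,0.001,0.003,0.082,0],[0.075,0.001,0.003,0.086,0],[0.075,0.001,0.003,0.086,0]]'; python3 -m handwheel '[[0.04,0,0,0,0],[0.04,0,0,0,0],[0.04,0,0,0,0],[0.04,0,0,0,0],[0.04,0,0,0,0]]' 90;  python3 -m handwheel '[[0.04,0,0,-0.04,0],[0.04,0,0,-0.07,0],[0.04,0,0,-0.07,0]]'; python3 -c "
from h import *
print(plan(.4447,.0965,-19.2))"
```

```text
time: 12.35
tcp_pos: [0.6068, -0.2351, 0.1844]
tcp_rot: [0.0, 0.64, 0.769, 0.0]
force: [0.0, 0.6, 0.7]
grip_width: 0.0748
gripper_force: 0.0
time: 12.85
tcp_pos: [0.6066, -0.2363, 0.1865]
tcp_rot: [0.001, 0.64, 0.768, 0.0]
force: [-1.3, 0.3, 5.0]
grip_width: 0.048
gripper_force: 94.0
time: 13.15
tcp_pos: [0.6078, -0.2367, 0.2588]
tcp_rot: [0.005, 0.64, 0.768, 0.001]
force: [1.1, -1.6, -4.7]
grip_width: 0.0479
gripper_force: 96.9
shift [ 0.3571 -0.1005 -0.0029] turn 0.516 rad z 0.2588 ydir 10.4 j7 0.72 t 13.2
```

```bash
python3 -m handwheel '[[0.04,0.357,-0.1005,0,0.516],[0.04,0.357,-0.1005,0,0.516],[0.04,0.357,-0.1005,0,0.516],[0.04,0.357,-0.1005,0,0.516],[0.04,0.357,-0.1005,0,0.516],[0.04,0.357,-0.1005,0,0.516],[0.04,0.357,-0.1005,0,0.516],[0.04,0.357,-0.1005,0,0.516],[0.04,0.357,-0.1005,0,0.516],[0.04,0.357,-0.1005,0,0.516]]'; python3 -c "
from h import *
print(plan(.4447,.0965,-19.2))
im=read_camera('wrist');cv2.imwrite('w10.png',im[:,:,::-1])
g=cv2.cvtColor(im,cv2.COLOR_RGB2GRAY)
print(manip.get_state()['force'])
for r in (60,90,120): print(r,g[r,130:430:4])
"
```

```text
time: 14.15
tcp_pos: [0.4428, 0.0975, 0.2535]
tcp_rot: [0.0, 0.815, 0.58, -0.001]
force: [0.6, -1.0, -6.5]
grip_width: 0.0482
gripper_force: 96.8
shift [-0.0004  0.0021 -0.    ] turn 0.002 rad z 0.2535 ydir -19.1 j7 -0.11 t 14.2
[ 0.66507727  0.11713446 -6.65562092]
60 [192 199 204 203 206 207 204 208 209 210 210 210 204 202 201 202 204 201
 202 205 201 198 199 201 204 204 203 201 199 201 201 201 196 196 204 202
 203 204 202 206 205 206 205 209 207 208 206 206 202 203 204 198 195 195
 193 195 191 191 191 192 193 190 191 194 194 194 193 192 191 191 192 192
 185 183 179]
90 [138 137 109 186 198 203 205 203 206 202 205 205 205 206 205 203 198 197
 203 203 204 204 200 198 198 201 200 199 201 200 196 200 198 199 200 160
 111 112 115 117 113 114 117 113 119 116 114 117 117 118 119 115 114 115
 110 114 111 108 185 194 192 112 194 194 192 185 191 193 193 194 195 195
 192 185 180]
120 [133 131 137 134 135 134 103 111 112 113 113 111 109 110 108 110 111 111
 108 107 109 109 106 112 110 107 107 106 107 109 107 110 108 108 107 111
 108 108 105 108 110 107 108 110 111 112 112 113 112 110 110 110 109 109
 109 108 106 107 110 112 191 193 191 191 193 191 191 192 193 192 194 193
 195 195 194]
```

```bash
python3 -m handwheel '[[0.04,0,0.002,0.03,0],[0.04,0,0.002,0.05,0],[0.04,0,0.002,0.06,0],[0.04,0,0.002,0.063,0],[0.04,0,0.002,0.063,0]]'; python3 -m handwheel '[[0.04,0,0,0.002,0],[0.04,0,0,0.002,0]]'; python3 -c "
from h import *
print(plan(.4447,.0965,-19.2))"
```

```text
time: 14.7
tcp_pos: [0.4456, 0.0958, 0.1911]
tcp_rot: [0.0, 0.816, 0.579, -0.0]
force: [0.5, -0.5, -6.3]
grip_width: 0.0481
gripper_force: 96.7
time: 14.9
tcp_pos: [0.4454, 0.0966, 0.1897]
tcp_rot: [0.0, 0.815, 0.579, 0.001]
force: [-0.2, -0.1, -5.5]
grip_width: 0.048
gripper_force: 96.7
shift [-0.0003 -0.0007 -0.    ] turn 0.000 rad z 0.1897 ydir -19.2 j7 -0.03 t 14.9
```

```bash
python3 -m handwheel '[[0.04,0,0,0.0015,0],[0.04,0,0,0.0015,0]]'; python3 -m handwheel '[[0.065,0,0,0,0],[0.065,0,0,0,0],[0.065,0,0,0,0],[0.065,0,0,0,0],[0.065,0,0,-0.04,0],[0.065,0,0,-0.08,0],[0.075,0,0,-0.08,0]]';python3 -c "
from h import *
k=.7
print(plan(.5954,-.353,12.2))
im=read_camera('wrist');cv2.imwrite('w11.png',im[:,:,::-1])
"
```

```text
time: 15.1
tcp_pos: [0.4453, 0.0965, 0.1894]
tcp_rot: [0.0, 0.815, 0.579, 0.001]
force: [-2.7, -1.1, 7.2]
grip_width: 0.048
gripper_force: 98.3
time: 15.8
tcp_pos: [0.4467, 0.0965, 0.2714]
tcp_rot: [0.002, 0.815, 0.579, 0.004]
force: [1.1, 0.4, 0.4]
grip_width: 0.0749
gripper_force: 0.0
shift [-0.3756  0.2883  0.0006] turn -0.548 rad z 0.2714 ydir -19.2 j7 -0.12 t 15.8
```

```bash
python3 -m handwheel '[[0.075,-0.376,0.288,0,-0.548],[0.075,-0.376,0.288,0,-0.548],[0.075,-0.376,0.288,0,-0.548],[0.075,-0.376,0.288,0,-0.548],[0.075,-0.376,0.288,0,-0.548],[0.075,-0.376,0.288,0,-0.548],[0.075,-0.376,0.288,0,-0.548],[0.075,-0.376,0.288,0,-0.548],[0.075,-0.376,0.288,0,-0.548],[0.075,-0.376,0.288,0,-0.548]]'; python3 -c "
from h import *
print(plan(.5962,-.353,12.2))
i=camera_info('wrist')
im=read_camera('wrist');cv2.imwrite('w12.png',im[:,:,::-1])
hsv=cv2.cvtColor(im,cv2.COLOR_RGB2HSV)
m=((hsv[...,1]<40)&(hsv[...,2]>70)).astype(np.uint8); m=cv2.morphologyEx(m,cv2.MORPH_CLOSE,np.ones((5,5)))
for c in cv2.findContours(m,0,2)[0]:
    if cv2.contourArea(c)>500: print(cv2.boundingRect(c),cv2.contourArea(c),cv2.approxPolyDP(c,4,True)[:,0].tolist()[:10])
"
```

```text
time: 16.85
tcp_pos: [0.5923, -0.3588, 0.2659]
tcp_rot: [0.0, 0.63, 0.777, -0.002]
force: [-1.2, -0.5, 0.1]
grip_width: 0.0752
gripper_force: 0.0
shift [ 0.0049  0.005  -0.    ] turn -0.005 rad z 0.2659 ydir 11.9 j7 0.89 t 16.9
(186, 279, 43, 46) 1534.0 [[200, 279], [187, 290], [186, 315], [197, 323], [214, 323], [223, 317], [228, 297], [221, 284]]
(380, 267, 44, 63) 630.0 [[380, 267], [407, 312], [407, 329], [423, 319], [414, 317], [416, 309], [391, 268]]
(29, 240, 77, 72) 1543.0 [[61, 240], [46, 250], [29, 287], [41, 266], [55, 258], [87, 276], [69, 308], [77, 311], [105, 263]]
(248, 169, 78, 81) 5894.0 [[251, 171], [251, 249], [323, 248], [322, 171]]
(143, 27, 59, 60) 2667.0 [[154, 31], [143, 48], [149, 73], [169, 86], [190, 82], [200, 69], [195, 40], [173, 27]]
```

```bash
python3 -c "
from h import *
im=cv2.imread('w12.png',0); print(im[164:190,262:312:10].T, im[240:256,290])
i=camera_info('wrist')
C=w('wrist',[(250,178),(323.5,178),(323.5,249),(250,249)],.026,i)[:,:2];print(C.mean(0),np.linalg.norm(np.roll(C,-1,0)-C,axis=1)); c=C.mean(0)
v=C[1]-C[0];print(np.degrees(np.arctan2(v[1],v[0])));print(plan(c[0],c[1],12.2))"
```

```text
[[69 66 69 69 72 71 68 70 70 75 72 72 71 70 69 77 86 82 84 82 83 84 85 81
  84 82]
 [66 70 67 67 68 70 73 71 71 71 72 68 72 72 74 82 82 81 82 82 83 83 81 80
  81 81]
 [63 64 66 64 66 71 71 71 69 68 73 69 74 70 74 86 80 79 83 81 84 81 77 82
  82 81]
 [61 61 64 64 67 68 72 70 72 70 73 69 71 68 76 85 82 81 82 83 81 83 80 84
  82 83]
 [60 62 67 62 65 70 70 70 67 69 72 67 75 71 77 82 81 87 81 82 80 84 82 80
  80 80]] [ 86  86  87  88  87  88  87  89  92  95 130 146 142 145 145 144]
[ 0.59617807 -0.35822509] [0.04282806 0.04541588 0.04564948 0.04541663]
11.753743700250752
shift [ 0.0023  0.0045 -0.    ] turn -0.008 rad z 0.2658 ydir 11.8 j7 0.89 t 16.9
```

```bash
python3 -m handwheel '[[0.075,0.0035,0.0045,0.04,0],[0.075,0.0035,0.0045,0.07,0],[0.075,0.0035,0.0045,0.079,0],[0.075,0.0035,0.0045,0.0815,0],[0.075,0.0035,0.0045,0.0815,0]]'; python3 -m handwheel '[[0.03,0,0,0,0],[0.03,0,0,0,0],[0.03,0,0,0,0],[0.03,0,0,0,0],[0.03,0,0,0,0]]' 80;  python3 -m handwheel '[[0.03,0,0,-0.04,0],[0.03,0,0,-0.07,0],[0.03,0,0,-0.07,0]]'; python3 -c "
from h import *
print(plan(.6026,-.1235,-14.6))"
```

```text
time: 17.4
tcp_pos: [0.5973, -0.3491, 0.1866]
tcp_rot: [0.0, 0.628, 0.778, -0.0]
force: [0.2, -0.0, -0.3]
grip_width: 0.075
gripper_force: 0.0
time: 17.9
tcp_pos: [0.5972, -0.3494, 0.1885]
tcp_rot: [0.001, 0.628, 0.778, -0.0]
force: [-1.3, 0.1, 6.9]
grip_width: 0.0436
gripper_force: 82.8
time: 18.2
tcp_pos: [0.5986, -0.3498, 0.2613]
tcp_rot: [0.005, 0.628, 0.778, 0.001]
force: [1.8, -0.9, -2.9]
grip_width: 0.0437
gripper_force: 84.0
shift [ 0.2204  0.0518 -0.0012] turn 0.468 rad z 0.2613 ydir 12.2 j7 0.88 t 18.2
```

The arm had still been settling, so the grasp is a few mm off-centre along the pads. I'll carry the block to the nest and measure the offset there.

```bash
python3 -m handwheel '[[0.03,0.220,0.052,0,0.468],[0.03,0.220,0.052,0,0.468],[0.03,0.220,0.052,0,0.468],[0.03,0.220,0.052,0,0.468],[0.03,0.220,0.052,0,0.468],[0.03,0.220,0.052,0,0.468],[0.03,0.220,0.052,0,0.468],[0.03,0.220,0.052,0,0.468],[0.03,0.220,0.052,0,0.468]]'; python3 -c "
from h import *
i=camera_info('wrist'); s=manip.get_state()
im=read_camera('wrist');cv2.imwrite('pics/w13.png',cv2.resize(im[:,:,::-1],(800,600)))
print(s['tcp_pos'],plan(.6026,-.1235,-14.6))"
```

```text
time: 19.1
tcp_pos: [0.601, -0.1249, 0.2559]
tcp_rot: [0.0, 0.792, 0.61, -0.001]
force: [-0.4, -1.1, -5.2]
grip_width: 0.0436
gripper_force: 83.9
[ 0.6009641  -0.12489542  0.25585544] shift [ 0.0015  0.0012 -0.    ] turn -0.003 rad z 0.2560 ydir -14.8 j7 0.24 t 19.1
```

View pics/w13.png

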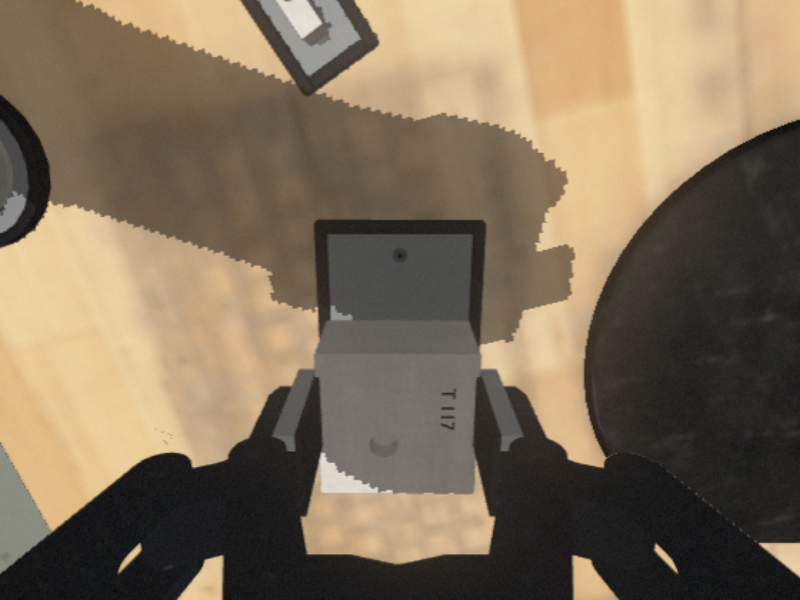

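The held block's top face has corners (315,353), (479,353), (475,493) and (320,493). The nest's far edge runs (315,221)–(485,221). From these I get the offset between the two.

```bash
python3 -c "
from h import *
k=.7; i=camera_info('wrist')
P=w('wrist',[(315*k,221*k),(485*k,221*k)],.008,i)[:,:2]; L=np.linalg.norm(P[1]-P[0]); e=(P[1]-P[0])/L; n=np.array([e[1],-e[0]]); N=P.mean(0)+.036*n
print('nest',N,L,np.degrees(np.arctan2(e[1],e[0])))
for z in (.09,.095):
    C=w('wrist',[(315*k,353*k),(479*k,353*k),(475*k,493*k),(320*k,493*k)],z,i)[:,:2]
    c=C.mean(0); print(z,c,np.linalg.norm(np.roll(C,-1,0)-C,axis=1).round(4))
    for T in (N,[.6026,-.1235]):
        s=manip.get_state(); p=s['tcp_pos'][:2]+np.array(T)-c; print(plan(p[0],p[1],-14.6))
"
```

```text
nest [ 0.60254963 -0.12279473] 0.07066428958501805 -14.81416035211031
0.09 [ 0.59891082 -0.13204472] [0.046  0.0471 0.0478 0.0471]
shift [ 0.0099  0.0012 -0.    ] turn -0.003 rad z 0.2560 ydir -14.8 j7 0.24 t 19.1
shift [ 0.0092  0.0014 -0.    ] turn -0.003 rad z 0.2560 ydir -14.8 j7 0.24 t 19.1
0.095 [ 0.59971894 -0.12898419] [0.0443 0.0454 0.046  0.0454]
shift [ 0.0067  0.0012 -0.    ] turn -0.003 rad z 0.2560 ydir -14.8 j7 0.24 t 19.1
shift [ 0.006   0.0014 -0.    ] turn -0.003 rad z 0.2560 ydir -14.8 j7 0.24 t 19.1
```

```bash
python3 -m handwheel '[[0.03,0.005,0,0.03,0],[0.03,0.005,0,0.05,0],[0.03,0.005,0,0.06,0],[0.03,0.005,0,0.063,0],[0.03,0.005,0,0.063,0]]'; python3 -m handwheel '[[0.03,0,0,0.002,0],[0.03,0,0,0.002,0]]'; python3 -c "
from h import *
print(plan(.6026,-.1235,-14.6))"
```

```text
time: 19.65
tcp_pos: [0.6029, -0.1188, 0.1934]
tcp_rot: [0.0, 0.792, 0.611, -0.0]
force: [0.8, 0.0, -4.7]
grip_width: 0.0435
gripper_force: 83.9
time: 19.85
tcp_pos: [0.6031, -0.1182, 0.192]
tcp_rot: [0.001, 0.791, 0.611, 0.001]
force: [-0.1, -0.2, -4.4]
grip_width: 0.0435
gripper_force: 83.9
shift [-0.0052  0.0009  0.    ] turn -0.000 rad z 0.1920 ydir -14.6 j7 0.27 t 19.9
```

Offset as intended and still hanging free. I lower until it touches down, then release.

```bash
python3 -m handwheel '[[0.03,0,0,0.002,0],[0.03,0,0,0.002,0]]'; python3 -m handwheel '[[0.06,0,0,0,0],[0.06,0,0,0,0],[0.06,0,0,0,0],[0.06,0,0,0,0],[0.06,0,0,-0.05,0],[0.06,0,0,-0.1,0],[0.06,0,0,-0.1,0]]';python3 -c "
from h import *
i=camera_info('wrist')
im=read_camera('wrist');cv2.imwrite('w14.png',im[:,:,::-1])
hsv=cv2.cvtColor(im,cv2.COLOR_RGB2HSV)
print(w('wrist',[(278,215)],.03,i))
F=lambda a,g: [ (cv2.boundingRect(c)) for c in cv2.findContours(a,0,2)[0] if cv2.contourArea(c)>g]
print('dark rim',F(((hsv[...,2]<50)).astype(np.uint8),800))
import sys
print(hsv[60:260:4,278,2]); print(hsv[180,200:360:3,2])
"
```

```text
time: 20.05
tcp_pos: [0.6031, -0.1182, 0.1915]
tcp_rot: [0.001, 0.791, 0.611, 0.001]
force: [-1.9, 1.2, 5.3]
grip_width: 0.0436
gripper_force: 85.0
time: 20.75
tcp_pos: [0.6052, -0.1195, 0.2963]
tcp_rot: [0.006, 0.791, 0.611, 0.005]
force: [0.6, -0.6, -0.2]
grip_width: 0.0603
gripper_force: 0.0
[[ 0.6074175 -0.126401   0.03     ]]
dark rim [(219, 153, 101, 54), (0, 88, 560, 332), (0, 67, 61, 105)]
[210 198 193 188 186 186 105 103 105 103 103 103 111 111 109 107 101 100
  99 103 100 100  98  91  41  40  75  74  95  93 110 111 109 111 116 110
 113 114 114 115 111 115 117 129 219 217  71 171 212 204]
[109 103 106 108 114 110 107  47  47  66  76  78 114 111 112 112 110 111
 114 113 114 109 109 108 112 111 110 110 110 110 111 114 113 112 110  74
  76  67  45  43 111 110 112 108 103 103 105 113 114 118 120 123 120 121]
```

The square nest profile is symmetric: rim, floor, block, floor, rim. The 1-2-3 block was photographed after release too, so I profile that picture the same way.

```bash
python3 -c "
import cv2
v=cv2.cvtColor(cv2.imread('w11.png'),cv2.COLOR_BGR2HSV)[...,2]
print(v[190,190:370:3]); print(v[215,190:370:3]); print(v[90:300:4,278]);print(v[90:300:4,255])
from station import manip; s=manip.get_state(); print(s['time'],s['force'],s['gripper_force'])"
```

```text
[104 108 105 108 102 106 106  96  35  34  44  66  61  66  97  99 102  99
 102  99 101 102  98  97  99  98 100  99 100 100  99  96  96  98 100 100
 100 101 101 101  99 102  79  69  39  46  45 112 116 116 110 114 115 119
 114 114 115 115 118 120]
[ 49  77 102 108 109 106 113 110  46  33  38  67  68  72  86 102  94  93
 102 100  89  99  99 104  98 100 103 105 106 102  99 104 100 100 106  87
  91 104 105 102 104 103  74  73  46  50  90 118 119 120 118 120 119 119
 123 178 218 213 211 208]
[122 119 120 121 119 119 117 114 115 112  87  45  39  70  67  67  84  86
 100 100 100 102  97 101  97  95  99 103 100 102 102 102 103 105 104 107
 106 107 107 108 109 202 202 201 201 200 202 214 215 216 216 218 215]
[216 215 207 120 120 114 119 115 115 112  86  42  43  75  66  70  85  83
 100 102 102  99  86  82  99 100  99 100 100  99 102 104  86  84  86 106
 103 105 107 169 199 191  93  94 192 198 196 203 202 205 206 208 207]
20.8 [-0.70101642  0.07114101 -0.9102833 ] 0.0
```

Floor shows on both sides of the 1-2-3 block and beyond its far end. Its touchdown height (0.1895 m) is the grasp height plus 3 mm, as it should be. Handing in.

```bash
python3 -c "
from station import manip
print(manip.finish_job())"
```

```text
the job is handed in; nothing more can be done
None
```

I put all four pieces into their matching nests, let go of them and handed the job in at about 21 s. The hand-in gave no verdict. The ring and gauge block I saw seated in pictures; the square and 1-2-3 blocks I checked only by touchdown force and image profiles. No move went near the electrode or loupe, but I took no final picture of them.

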